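# Latch the plate press and hold its cam lever at full lift

### The job

Secure the closed clear lid of the well-plate press by turning the orange turnbutton all the way round until it points squarely across onto the lid. Only then swing the red-handled cam lever up to its point of highest lift, where the lever stands straight up, and finish while still holding it there with the fingers, because it springs back when let go. Keep the lid shut and leave the tube rack, the bottle and the tip box where they are.

Things in the scene. Friction and masses are not known exactly. Their poses are not given: they have to be found in the camera images.
- press: White well-plate press fixed level on the bench. Origin: centre of its underside; x points from its front (turnbutton) to its rear (lid hinge), y to its left, z up. Foot 200 (x) by 220 (y) by 12 mm; housing 124 by 164 mm, top of its lid at 74 mm. Front block under the turnbutton: x -99 to -63, y -25 to 85 mm, 74 mm high. Cam lever on its right (-y) side. Red pins at the rear rise with the platen.
- turnbutton (a joint): Turn of the orange turnbutton about its upright pivot. 0: blade points to the press's +y, off the lid; grows clockwise seen from above; 1.57: blade points to +x, squarely across onto the lid (secured); stop at 1.62. Starts between 0 and 0.8, light friction (0.03 N m), stays where left. Blade 16 mm wide, 8 mm thick, reaches 44 mm from the pivot, top 83.5 mm above the bench.
- knob (a point): Point on the turnbutton's upright round knob (12 mm diameter, 32 mm tall, from 83.5 to 115.5 mm above the bench), on the knob's axis, 36 mm from the pivot axis, at 100.5 mm above the bench.
- pivot (a point): Point on the turnbutton's vertical pivot axis, at the knob point's height (100.5 mm above the bench). Fixed on the press at x -82, y 30 mm.
- cam (a joint): Turn of the cam lever about a level axis along the press's y. 0: at rest, lever pointing to the front (-x), 15 degrees above level; grows as it swings up and over to the rear; 1.309: straight up, the highest lift; beyond that the platen sinks; far stop 1.85. A spring (with the platen's load 3 to 8 N at the handle) returns it to 0 when let go.
- lever_arm: The cam lever: dark steel arm 120 mm from axis to handle (8 by 18 mm section) with a round red handle bar 16 mm in diameter and 76 mm long that points out sideways to the press's -y (at press y -108 to -184 mm). Origin on the lever's axis at press x 0, y -92, z 50 mm; turns with the lever about the press's y axis.
- lever_grip (a point): Point on the red handle bar's axis, 120 mm from the lever's axis, at press y = -154 mm, near the middle of the bar's free length. At rest it lies at press x -116, z 81 mm; straight up at press x 0, z 170 mm.
- lever_axis (a point): Point on the lever's level turning axis, at press x 0, y -154, z 50 mm (same y as the grip point). Fixed on the press.
- platen (a joint): Rise of the platen with the well plate under the lid, driven by the cam: 0 down, 0.0102 m at the highest lift.
- lid (a joint): Opening of the clear lid with dark frame (124 by 164 mm, 8 mm thick) about its rear edge: 0 shut, grows as it lifts. It starts shut and stays so by its own weight.
- tube_rack: Loose orange tube rack, 90 (x) by 140 (y) mm, 55 mm high, tubes to 88 mm; origin at centre of underside. Stands to the press's left. Leave alone.
- reagent_bottle: Loose amber bottle with blue cap, 60 mm diameter, 130 mm high; origin at centre of underside. Stands to the press's front left. Leave alone.
- tip_box: Loose blue pipette-tip box with white lid, 88 (x) by 123 (y) by 63 mm; origin at centre of underside. Stands to the press's right, beyond the lever. Leave alone.

How it is judged:
On the way, in this order (a step that is already met when the one before it is completed fails the run):
1. the turnbutton is turned across onto the lid (value of joint turnbutton above 1.35 rad and value of joint cam below 0.4 rad), for 0.2 s.
2. the cam lever is at its highest lift, held by the fingers (value of joint turnbutton above 1.35 rad and value of joint cam between 1.159 and 1.459 rad and contact force between the fingers and lever_arm above 1 N), for 0.3 s.
At the end, for the whole second after the job is handed in: Turnbutton at 1.35 rad or more; cam lever still, within 0.15 rad of straight up (1.309), platen up 9.5 mm or more, fingers on the lever with over 1 N; lid shut (under 0.05 rad); rack, bottle and tip box upright (within 0.2 rad), within 30 mm of their starts (all of step 2 and value of joint platen above 0.0095 m and value of joint lid below 0.05 rad and velocity of joint cam between -0.15 and 0.15 rad/s and distance of each of tube_rack, reagent_bottle, tip_box from where it was at the start of the episode below 0.03 m and angle between each of tube_rack, reagent_bottle, tip_box's own z axis and vertical below 0.2 rad); the arm keeps its last pose, push and grip.
It fails at once if the cam lever is raised while the lid is not secured (value of joint cam above 0.5 rad and value of joint turnbutton below 1.35 rad).
It fails at once if the lid is opened (value of joint lid above 0.15 rad).
It fails at once if the tube rack is pushed away or tipped over (distance of tube_rack from where it was at the start of the episode above 0.03 m or angle between tube_rack's own z axis and vertical above 0.3 rad).
It fails at once if the bottle is pushed away or tipped over (distance of reagent_bottle from where it was at the start of the episode above 0.03 m or angle between reagent_bottle's own z axis and vertical above 0.3 rad).
It fails at once if the tip box is pushed away or tipped over (distance of tip_box from where it was at the start of the episode above 0.03 m or angle between tip_box's own z axis and vertical above 0.3 rad).
It also fails if it takes over 46 s, if anything falls off the work surface, if the arm or the gripper's body presses on something with over 40 N, if the wrist force passes 120 N, or if a joint passes its speed limit or range.

### The arm

A 7-joint arm with a two-finger parallel gripper is mounted at the origin on the work surface. World frame = base frame: x ahead of the robot, y to its left, z up, the work surface at z = 0. Lengths are in m, angles in rad, forces in N, time in s.
With the tool pointing down it reaches from about 0.35 to 0.9 m from the base axis. Payload 19.9 kg.
Tool frame: the origin (TCP) lies midway between the tips of the shut fingers; the grasp point (between the pads) lies 19 mm behind it; z points along the fingers, y is the line along which they close (so a half turn about z gives the same grasp; the last joint's range is limited). The gripper opens to 94 mm and grips with 3 to 60 N. Pads are 16 mm wide; open, the fingers measure 119 mm over their backs; the gripper's body (75 mm by 177 mm) begins 78 mm behind the grasp point.
Start: joints at [1.286, 0.417, -0.01, 1.614, 0.005, 1.111, -0.053], TCP at [0.151, -0.606, 0.205] pointing down, gripper open.
Joint ranges: [-2.81, 2.81], [-0.39, 2.02], [-1.27, 1.25], [0.06, 2.57], [-1.19, 4.33], [0.19, 2], [-2.82, 2.82]. Speed limits (rad/s): [1.89, 1.89, 2.39, 2.39, 3.01, 3.01, 3.01].

### API

Orientations are given as a rotation vector (axis times angle).
In Python, from station import r, vision, order, sensors gives the robot as it stands (r), with the cameras (vision), the job (order) and the readings (sensors).
- The arm moves only by the shell command python3 inch.py 'ROWS' [FORCE]. ROWS is rows parted by semicolons, their numbers by spaces, 1 to 5 of them, each of 7 numbers: dx, dy, dz in m, then a rotation vector rx, ry, rz in rad, then the finger opening in m; each row shifts and turns the commanded pose from where the row before left it, along the tool's axes as they then stand; what a row does not reach is not made up. A row lasts 1/12 s, in which the tool goes at most 0.0417 m and 0.125 rad, less where a joint would pass 70% of its speed; a pose out of reach is approached as far as the arm can. The fingers move at their own pace and stop on an object; FORCE is the grip in N (left out, the last holds). Time passes only in rows, so rows that do not move let the fingers close. It prints the time, the measured TCP pose, the force, the opening and the grip force at its end.
- sensors.sense(): the state, without advancing time (a new reading comes with each control period).
- vision.read_camera(name): name is "side" or "top"; returns the picture (400x640x3 uint8, red, green, blue); there is no depth.
- vision.camera_model(name): a dict with "vfov" (degrees; the focal length in pixels is half the picture's height over the tangent of half this angle, whatever the lens; pixels are square), "cx", "cy" (the principal point, pixels), "rvec" (rotation vector, rad) and "tvec" (3), from world to camera coordinates, as OpenCV has them. Camera axes: x right, y down, z forward; pixel columns grow to the right and rows downward; lengths in m; the calibration is good to about 2 mm. A picture is of the moment at which its call begins. camera_model takes no time and is no camera call.
- order.sign_off(): hands the job in; it is judged then, once.
The state is a dict: "t": time; "joint_pos": joint angles; "qvel": joint speeds; "joint_torque": joint torques, N m; "tcp_pos": TCP position; "eef_rot": TCP orientation; "ft_force": force on the tool from outside, world axes, zero at the start; "torque": the same for the moment, N m; "gripper_width": finger opening in m; "grip_force": force on a finger pad.
Only numpy, scipy, OpenCV 4.12 (cv2) and the standard library are available. Lean on these libraries where they do the work, as an engineer would, in place of code of your own. Each camera call takes 0.05 s, during which the arm holds its last target. There are 200 camera calls.

## Working session

There is one attempt and no reset: what is moved stays moved. The work goes in short steps, Python scripts to look and compute and a shell command to move; the robot and the scene stay as the last step left them, time stands still between calls to the robot, and variables do not carry over. Pictures are saved under pics/ and viewed, at most 10 in all, crops included, and the job is handed in when it is done.

```bash
ls; mkdir -p pics
python3 - <<'E'
from station import r, vision, order, sensors
import cv2
for n in("top","side"):
    cv2.imwrite(f"pics/{n}0.png",vision.read_camera(n)[:,:,::-1]); print(n,vision.camera_model(n))
print(sensors.sense())
E
```

```text
inch.py
pics
station.py
top {'vfov': 43.08917264083689, 'cx': 318.6674751209463, 'cy': 195.70233527817993, 'rvec': array([ 2.21272066, -2.17164154,  0.07519009]), 'tvec': array([-0.00386521,  0.5501142 ,  1.23140857])}
side {'vfov': 49.53872081813946, 'cx': 317.2067279177267, 'cy': 204.2399402786834, 'rvec': array([ 0.48997966, -2.74098082,  1.13248264]), 'tvec': array([0.5167612 , 0.17204201, 0.8895725 ])}
{'t': 0.1, 'joint_pos': array([ 1.28548624,  0.41790788, -0.01028976,  1.61408425,  0.00471017,
        1.11070814, -0.0530387 ]), 'qvel': array([-0.00255054, -0.00189191, -0.00073944, -0.00139707,  0.00132892,
       -0.00085472, -0.00127762]), 'joint_torque': array([ 1.66129234e-03, -8.52581620e+01,  6.40851371e-01, -4.26697326e+01,
       -4.86814894e-02,  1.63002871e-02,  1.70981241e-05]), 'tcp_pos': array([ 0.15077571, -0.60620228,  0.2049044 ]), 'eef_rot': array([-3.11723359e+00, -3.81839382e-01,  3.61193098e-04]), 'ft_force': array([ 0.38348033, -0.65508443,  0.22820041]), 'torque': array([ 0.01859879,  0.0062794 , -0.03066429]), 'grip_force': 0.0, 'gripper_width': 0.09388438974418913}
```

View pics/top0.png

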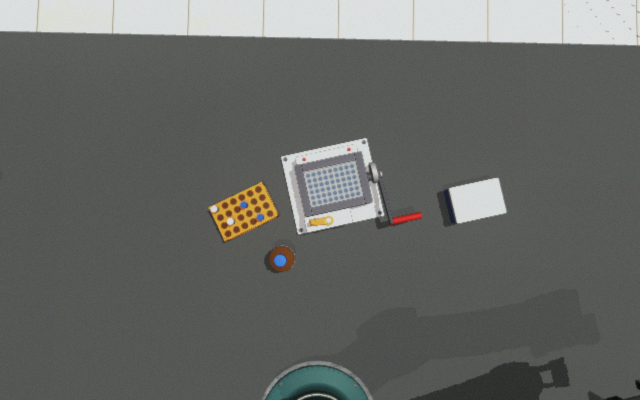

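View pics/side0.png

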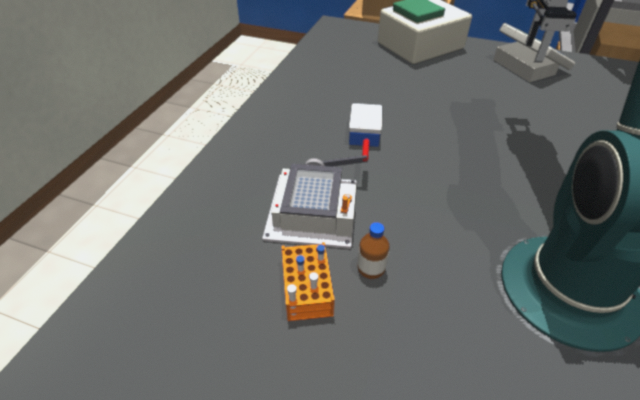

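The top view shows the press at about (335,187), the turnbutton at about (320,221) and the red handle from (392,220) to (422,215). The side view shows the turnbutton at about (347,205). I'll enlarge both.

Run:
```python
import cv2
a=cv2.imread("pics/top0.png")[130:245,270:430]; cv2.imwrite("pics/top0c.png",cv2.resize(a,None,fx=5,fy=5,interpolation=cv2.INTER_CUBIC))
a=cv2.imread("pics/side0.png")[130:250,255:385]; cv2.imwrite("pics/side0c.png",cv2.resize(a,None,fx=5,fy=5,interpolation=cv2.INTER_CUBIC))
```

```text
(no output)
```

View pics/top0c.png

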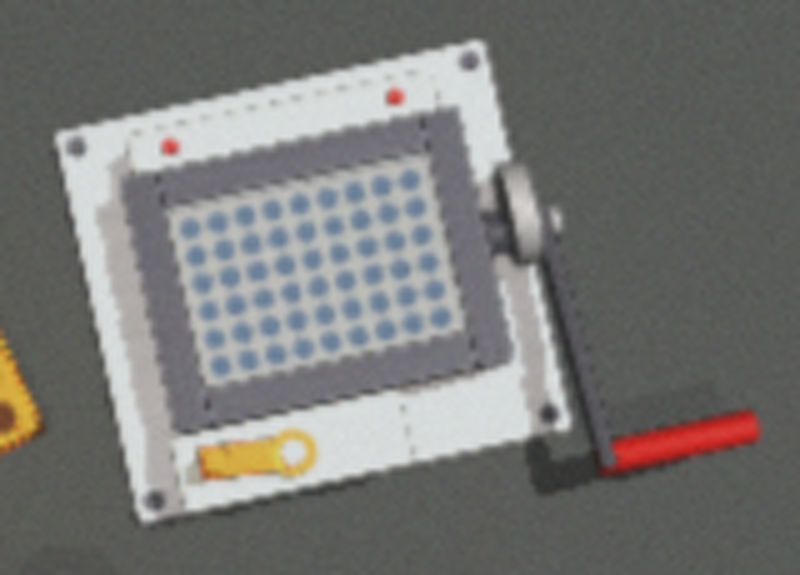

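View pics/side0c.png

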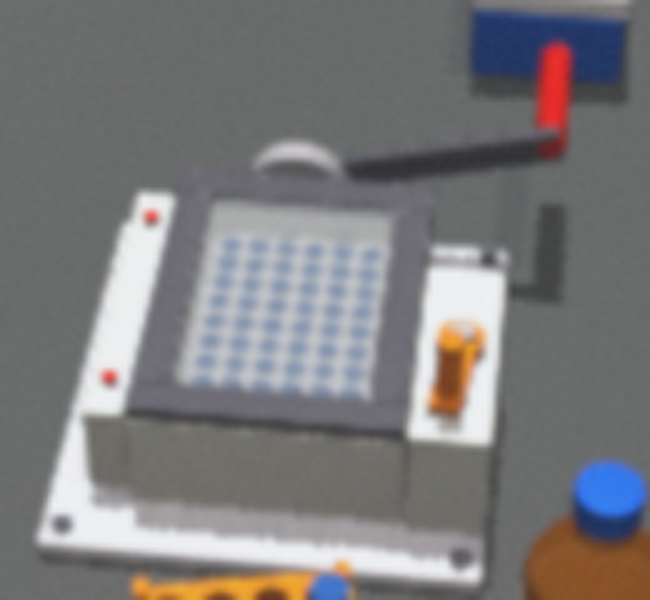

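The crops show the foot corners, lid corners, pivot (295,453), blade end (200,462) and handle bar (612,460)–(757,427) in the top view. The side view gives the bar at (553,150)–(557,45) and the knob top at about (457,330). Next I'll fit the pose.

```bash
cat > h.py <<'E'
import numpy as np, cv2
from station import r, vision, order, sensors
from scipy.spatial.transform import Rotation as R
from scipy.optimize import least_squares
def proj(n,P):
    m=vision.camera_model(n); f=200/np.tan(np.radians(m["vfov"]/2))
    K=np.array([[f,0,m["cx"]],[0,f,m["cy"]],[0,0,1]])
    return cv2.projectPoints(np.array(P,float).reshape(-1,1,3),m["rvec"],m["tvec"],K,None)[0][:,0]
def w(p,P): # press -> world
    P=np.atleast_2d(P); c,s=np.cos(p[2]),np.sin(p[2])
    return np.c_[p[0]+c*P[:,0]-s*P[:,1],p[1]+s*P[:,0]+c*P[:,1],P[:,2]]
def knob(p,th,z=.1005,rad=.036): return w(p,[-.082+rad*np.sin(th),.03+rad*np.cos(th),z])
E
python3 - <<'E'
from h import *
T={(.1,.11,.012):(57,132),(.1,-.11,.012):(487,40),(-.1,.11,.012):(143,523),(-.1,-.11,.012):(570,428),
(.062,.082,.074):(122,175),(.062,-.082,.074):(460,108),(-.062,.082,.074):(180,432),(-.062,-.082,.074):(512,357),
(-.082,.03,.0835):(295,453),(-.116,-.108,.081):(612,460),(-.116,-.184,.081):(757,427)}
S={(-.1,.11,.012):(480,580),(.1,.11,.012):(38,545),(-.116,-.108,.081):(553,150),(-.116,-.184,.081):(557,45),(-.063,.085,.074):(405,440),(-.099,.085,.074):(490,443)}
px=lambda D,o:(np.array(list(D.values()))+.5)/5-.5+o
a,b=px(T,(270,130)),px(S,(255,130))
f=lambda p:np.r_[proj("top",w(p,list(T)))-a,proj("side",w(p,list(S)))-b].ravel()
s=least_squares(f,[.55,-.02,.2],loss="soft_l1");p=s.x;print(p,f(p).reshape(-1,2).round(1).tolist())
np.save("p.npy",p)
end=px({0:(200,462)},(270,130)); kt=px({0:(457,328)},(255,130))
g=lambda t:np.r_[proj("side",knob(p,t[0],.1155))-kt].ravel()
q=least_squares(g,[.3]);print("knob side",q.x,q.fun)
for th in(0,.1,.2,.3,.4,.6): print(th,(5*(proj("top",np.r_[knob(p,th,.1155),knob(p,th,.0835,.044)])-(270,130))).round().tolist(),(5*(proj("side",np.r_[knob(p,th,.1155),knob(p,th,.0835,.044)])-(255,130))).round().tolist())
print("knob",knob(p,q.x[0]),"pivot",w(p,[-.082,.03,.1]),"grip",w(p,[-.116,-.154,.081]),"up",w(p,[0,-.154,.17]))
E
```

```text
[ 0.57539074 -0.02746895  0.23511999] [[-0.4, 0.2], [-0.1, -0.1], [-0.5, 0.8], [1.1, 0.6], [-0.2, 1.0], [-0.1, -0.3], [-0.6, 0.9], [1.1, 1.0], [0.0, 0.3], [-2.5, 0.4], [0.1, -0.0], [-0.3, -0.5], [-1.1, -1.6], [-1.0, -0.7], [-0.6, 1.6], [-0.3, -1.4], [-0.5, -0.6]]
knob side [-0.01032925] [-0.12979943  1.73308847]
0 [[217.0, 468.0], [201.0, 473.0]] [[453.0, 335.0], [449.0, 401.0]]
0.1 [[216.0, 461.0], [199.0, 463.0]] [[445.0, 334.0], [439.0, 400.0]]
0.2 [[215.0, 453.0], [198.0, 454.0]] [[437.0, 332.0], [429.0, 398.0]]
0.3 [[216.0, 445.0], [199.0, 444.0]] [[429.0, 330.0], [419.0, 395.0]]
0.4 [[217.0, 437.0], [200.0, 435.0]] [[421.0, 327.0], [410.0, 392.0]]
0.6 [[221.0, 422.0], [205.0, 417.0]] [[407.0, 320.0], [393.0, 383.0]]
knob [[0.47991035 0.01752396 0.1005    ]] pivot [[ 0.48865807 -0.01739706  0.1       ]] grip [[ 0.49845811 -0.20425518  0.081     ]] up [[ 0.61126653 -0.17723186  0.17      ]]
```

```bash
A='.025 -.028 0 0 0 0 .04;.025 -.028 0 0 0 0 .04;.025 -.028 0 0 0 0 .04;.025 -.028 0 0 0 0 .04;.025 -.028 0 0 0 0 .04'
python3 inch.py '.025 -.028 0 0 0 0 .04;.025 -.028 0 0 0 0 .04;.025 -.028 0 0 0 0 .04;.025 -.028 0 0 0 0 .04;.025 -.028 0 0 0 0 .04' 5
python3 - <<'E'
from h import *
p=np.load("p.npy")
o=lambda x,z,n:least_squares(lambda q:(proj(n,[[*q,z]])-x).ravel(),[.5,0]).x
for nm,x,z in(("bottle",(280,260.5),.13),("boxnear",(451,195),.063),("boxnear2",(457,224),.063)):
    q=o(np.array(x,float),z,"top");c,s=np.cos(p[2]),np.sin(p[2]);d=q-p[:2];print(nm,q,"press",c*d[0]+s*d[1],-s*d[0]+c*d[1])
print(R.from_rotvec(sensors.sense()["eef_rot"]).as_matrix().round(3).tolist())
E
python3 inch.py '.0265 -.0296 0 0 0 0 .04;.0265 -.0296 0 0 0 0 .04;.0265 -.0296 0 0 0 0 .04;.0265 -.0296 0 0 0 0 .04;.0265 -.0296 0 0 0 0 .04' 5
python3 inch.py '.0265 -.0296 0 0 0 0 .04;.0265 -.0296 0 0 0 0 .04;.0265 -.0296 0 0 0 0 .04;.0265 -.0296 0 0 0 0 .04;.0265 -.0296 0 0 0 0 .04'
python3 inch.py '.0265 -.0296 0 0 0 0 .04;.0265 -.0296 0 0 0 0 .04;.0265 -.0296 0 0 0 0 .04;0 0 0 0 0 -.125 .04;0 0 0 0 0 -.125 .04'
python3 inch.py '0 0 0 0 0 -.125 .04;0 0 0 0 0 -.125 .04;0 0 0 0 0 -.125 .04;0 0 0 0 0 -.125 .04;0 0 0 0 0 -.125 .04'
python3 inch.py '0 0 0 0 0 -.125 .04;0 0 0 0 0 -.125 .04;0 0 0 0 0 -.125 .04;0 0 0 0 0 -.125 .04;0 0 0 0 0 -.125 .04'
python3 inch.py '0 0 .02 0 0 0 .04;0 0 .02 0 0 0 .04;0 0 0 0 0 0 .04'
cat >> h.py <<'E'
def todo(P):
    s=sensors.sense(); M=R.from_rotvec(s["eef_rot"]).as_matrix()
    print("tool shift",(M.T@(np.ravel(P)-s["tcp_pos"])).round(4),"M",M.round(3).tolist(),"f",s["ft_force"].round(1),s["joint_pos"].round(2))
E
python3 - <<'E'
from h import *
p=np.load("p.npy"); todo(knob(p,.07,.092)); s=sensors.sense(); print(s["t"],s["tcp_pos"])
a=vision.read_camera("top")[185:245,280:360][:,:,::-1];b=vision.read_camera("side")[175:235,310:390][:,:,::-1]
f=lambda x:cv2.resize(x,None,fx=5,fy=5,interpolation=cv2.INTER_CUBIC)
cv2.imwrite("pics/k1.png",np.hstack([f(a),f(b)]))
E
```

```text
t: 0.93
tcp_pos: [0.3315, -0.263, 0.2054]
eef_rot: [3.118, 0.382, -0.0]
ft_force: [1.5, 0.1, -0.0]
gripper_width: 0.0403
grip_force: 0.0
t: 1.35
tcp_pos: [0.4244, -0.0873, 0.2055]
eef_rot: [3.118, 0.382, 0.0]
ft_force: [1.6, -0.1, 0.2]
gripper_width: 0.0403
grip_force: 0.0
t: 1.77
tcp_pos: [0.4801, 0.0186, 0.2051]
eef_rot: [-3.042, -0.78, 0.001]
ft_force: [-0.3, -1.3, -0.8]
gripper_width: 0.0401
grip_force: 0.0
t: 2.18
tcp_pos: [0.4796, 0.0161, 0.2053]
eef_rot: [-2.657, -1.675, 0.001]
ft_force: [0.5, 0.4, 0.3]
gripper_width: 0.04
grip_force: 0.0
t: 2.6
tcp_pos: [0.4796, 0.0161, 0.2053]
eef_rot: [-2.014, -2.411, 0.0]
ft_force: [-0.3, 0.5, 0.4]
gripper_width: 0.0403
grip_force: 0.0
t: 2.85
tcp_pos: [0.478, 0.0158, 0.1626]
eef_rot: [-2.019, -2.402, 0.004]
ft_force: [-0.2, -0.4, -1.3]
gripper_width: 0.0397
grip_force: 0.0
tool shift [0.0014 0.0053 0.0706] M [[-0.172, 0.985, -0.004], [0.985, 0.172, 0.001], [0.001, -0.004, -1.0]] f [-0.2 -0.4 -1.3] [ 0.56  0.29 -0.76  1.99  0.24  0.96 -0.14]
2.85 [0.47804907 0.01578844 0.16264349]
```

View pics/k1.png

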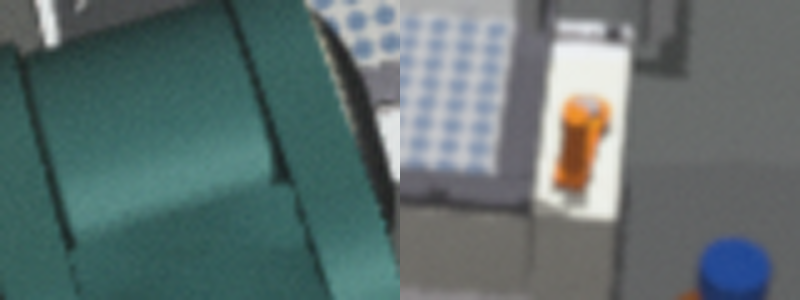

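The side crop shows the knob standing clear at crop px (572,100)–(572,185). The gripper is still above the frame. I'll descend and close.

```bash
python3 inch.py '.0014 .0053 .014 0 0 0 .04;0 0 .014 0 0 0 .04;0 0 .014 0 0 0 .04;0 0 .014 0 0 0 .04;0 0 .014 0 0 0 .04' 5
python3 inch.py '0 0 0 0 0 0 .04;0 0 0 0 0 0 .0;0 0 0 0 0 0 0;0 0 0 0 0 0 0;0 0 0 0 0 0 0'
python3 - <<'E'
from h import *
p=np.load("p.npy"); todo(knob(p,.07,.092))
s=sensors.sense()["tcp_pos"];v=w(p,[-.082,.03,.092])[0];d=(s-v);c,q=np.cos(p[2]),np.sin(p[2]);print("rel press",c*d[0]+q*d[1],-q*d[0]+c*d[1])
a=vision.read_camera("side")[130:250,260:420][:,:,::-1]
cv2.imwrite("pics/k2.png",cv2.resize(a,None,fx=4,fy=4,interpolation=cv2.INTER_CUBIC))
E
```

```text
t: 3.37
tcp_pos: [0.4856, 0.0184, 0.0961]
eef_rot: [2.021, 2.404, 0.001]
ft_force: [-0.2, 0.8, 0.2]
gripper_width: 0.0401
grip_force: 0.0
t: 3.78
tcp_pos: [0.4853, 0.0184, 0.0964]
eef_rot: [2.021, 2.404, 0.001]
ft_force: [-1.1, 0.7, -1.4]
gripper_width: 0.0166
grip_force: 0.0
tool shift [ 0.0002 -0.0025  0.0044] M [[-0.172, 0.985, 0.001], [0.985, 0.172, -0.0], [-0.0, 0.001, -1.0]] f [-1.1  0.7 -1.4] [ 0.49  0.4  -0.7   2.03  0.35  0.83 -0.24]
rel press 0.005043556468722028 0.03556684317224085
```

View pics/k2.png

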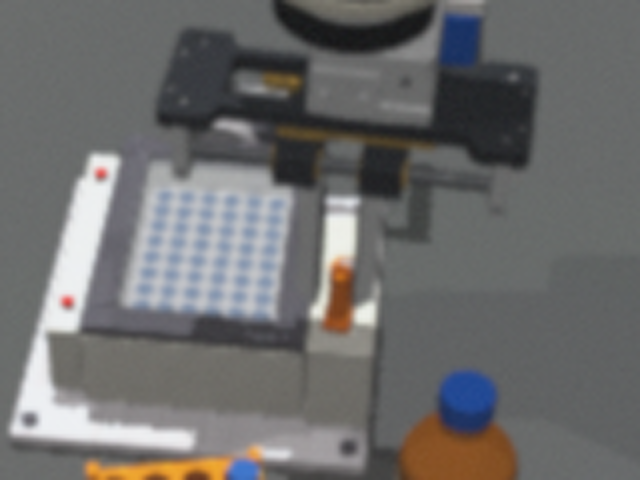

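The picture shows the knob at crop (341,270–325), and the black finger pads around (300–385, 140–195) look higher than expected. I'll check this against the projected TCP.

Run:
```python
from h import *
p=np.load("p.npy"); t=sensors.sense()["tcp_pos"]
P=np.array([t,t+[0,0,.05],t+[0,0,.1],w(p,[-.082,.03,.0835])[0],knob(p,.05,.1155)[0]])
print(t,((proj("side",P)-(260,130))*4).round(0).tolist(), proj("top",P).round(0).tolist())
m=vision.camera_model("side");Rm=cv2.Rodrigues(m["rvec"])[0];print("cam",-Rm.T@m["tvec"],Rm.round(2).tolist())
```

```text
[0.48512192 0.01835948 0.09616132] [[332.0, 292.0], [336.0, 224.0], [340.0, 149.0], [345.0, 264.0], [339.0, 267.0]] [[313.0, 222.0], [313.0, 221.0], [313.0, 221.0], [329.0, 220.0], [313.0, 223.0]]
cam [0.30834735 0.65371382 0.75203722] [[-0.94, -0.35, -0.0], [-0.24, 0.66, -0.71], [0.25, -0.66, -0.71]]
```

```bash
python3 inch.py '0 -.0025 .004 0 0 0 0;0 0 0 0 0 0 0;0 0 0 0 0 0 0;0 0 0 0 0 0 0'
python3 - <<'E'
from h import *
p=np.load("p.npy"); todo(knob(p,.07,.092))
a=vision.read_camera("side")[160:220,300:380][:,:,::-1]
cv2.imwrite("pics/k3.png",cv2.resize(a,None,fx=8,fy=8,interpolation=cv2.INTER_CUBIC))
E
```

```text
t: 4.17
tcp_pos: [0.4826, 0.018, 0.0917]
eef_rot: [2.021, 2.405, 0.001]
ft_force: [1.2, 0.6, 2.5]
gripper_width: 0.0119
grip_force: 5.0
tool shift [ 0.0001  0.0002 -0.0003] M [[-0.172, 0.985, 0.001], [0.985, 0.172, 0.0], [-0.0, 0.001, -1.0]] f [1.2 0.6 2.5] [ 0.49  0.4  -0.7   2.04  0.35  0.82 -0.24]
```

View pics/k3.png

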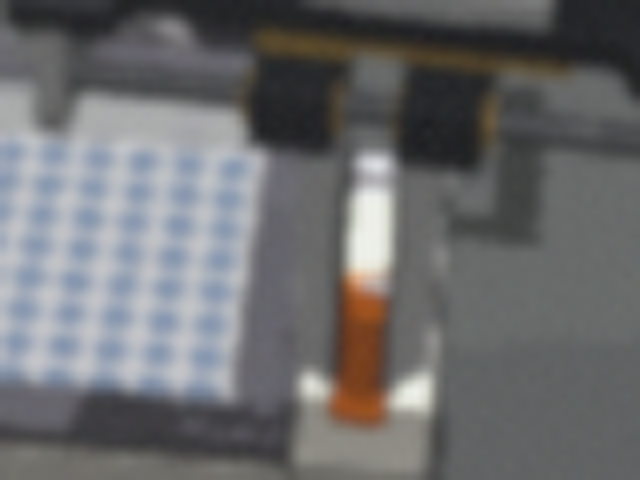

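The grey fingers hold the knob at crop (365,280–400), with opening 11.9 mm at 5 N. Now I'll swing the arc about the pivot.

```bash
python3 inch.py '-.0002 .0036 0 0 0 .1 0;-.0002 .0036 0 0 0 .1 0;-.0002 .0036 0 0 0 .1 0;-.0002 .0036 0 0 0 .1 0;-.0002 .0036 0 0 0 .1 0'
python3 - <<'E'
from h import *
p=np.load("p.npy"); todo(knob(p,.57,.092))
E
```

```text
t: 4.63
tcp_pos: [0.5002, 0.0166, 0.0916]
eef_rot: [-2.558, -1.824, 0.0]
ft_force: [-1.6, -0.4, 4.9]
gripper_width: 0.0117
grip_force: 5.0
tool shift [ 0.0001  0.0003 -0.0004] M [[0.326, 0.945, -0.0], [0.945, -0.326, -0.0], [-0.0, -0.0, -1.0]] f [-1.6 -0.4  4.9] [ 0.39  0.41 -0.58  2.    0.3   0.82 -0.69]
```

```bash
python3 inch.py '-.0002 .0036 0 0 0 .1 0;-.0002 .0036 0 0 0 .1 0;-.0002 .0036 0 0 0 .1 0;-.0002 .0036 0 0 0 .1 0;-.0002 .0036 0 0 0 .1 0'
python3 inch.py '-.0002 .0036 0 0 0 .1 0;-.0002 .0036 0 0 0 .1 0;-.0002 .0036 0 0 0 .1 0;-.0002 .0036 0 0 0 .1 0;-.0002 .0036 0 0 0 .1 0'
python3 inch.py '0 0 0 0 0 0 0;0 0 0 0 0 0 0;0 0 0 0 0 0 0'
python3 - <<'E'
from h import *
p=np.load("p.npy"); todo(knob(p,1.57,.092))
E
```

```text
t: 5.05
tcp_pos: [0.515, 0.0068, 0.0916]
eef_rot: [-2.929, -1.135, 0.001]
ft_force: [-3.0, 0.5, 5.8]
gripper_width: 0.0123
grip_force: 5.0
t: 5.47
tcp_pos: [0.5231, -0.009, 0.0915]
eef_rot: [-3.119, -0.374, 0.001]
ft_force: [-3.2, 0.4, 5.4]
gripper_width: 0.0119
grip_force: 5.0
t: 5.72
tcp_pos: [0.5232, -0.0091, 0.0915]
eef_rot: [3.118, 0.383, -0.001]
ft_force: [-2.2, 0.2, 5.7]
gripper_width: 0.0116
grip_force: 5.0
tool shift [ 0.0005  0.     -0.0005] M [[0.97, 0.242, -0.0], [0.242, -0.97, -0.0], [-0.0, -0.0, -1.0]] f [-2.2  0.2  5.7] [ 0.25  0.4  -0.35  1.95  0.19  0.81 -1.53]
```

```bash
python3 inch.py '0 0 0 0 0 0 .05;0 0 0 0 0 0 .05;0 0 0 0 0 0 .05;0 0 -.02 0 0 0 .06;0 0 -.03 0 0 0 .06' 30
python3 inch.py '0 0 -.03 0 0 0 .06;0 0 -.03 0 0 0 .06'
python3 inch.py '-.0143 .0366 0 0 0 0 .06;-.0143 .0366 0 0 0 0 .06;-.0143 .0366 0 0 0 0 .06;-.0143 .0366 0 0 0 0 .06;-.0143 .0366 0 0 0 0 .06'
python3 inch.py '0 0 0 0 0 -.12 .06;0 0 0 0 0 -.12 .06;0 0 0 0 0 -.12 .06;0 0 0 0 0 -.12 .06;0 0 0 0 0 -.12 .06'
python3 inch.py '0 0 0 0 0 -.12 .06;0 0 0 0 0 -.12 .06;0 0 0 0 0 -.12 .06;0 0 0 0 0 -.12 .06;0 0 0 0 0 -.12 .06'
python3 inch.py '0 0 0 0 0 -.12 .06;0 0 0 0 0 -.12 .06;0 0 0 0 0 -.12 .06;0 0 0 0 0 0 .06;0 0 0 0 0 0 .06'
python3 - <<'E'
from h import *
p=np.load("p.npy"); todo(w(p,[-.116,-.154,.062]))
f=lambda a:cv2.resize(a,None,fx=5,fy=5,interpolation=cv2.INTER_CUBIC)[:,:,::-1]
print(proj("top",knob(p,1.57,.1155)),proj("side",knob(p,1.57,.1155)))
cv2.imwrite("pics/l1.png",np.hstack([f(vision.read_camera("top")[170:250,280:360]),f(vision.read_camera("side")[130:210,315:395])]))
E
```

```text
t: 6.13
tcp_pos: [0.5218, -0.009, 0.1399]
eef_rot: [-3.117, -0.382, 0.007]
ft_force: [0.3, -0.1, 0.7]
gripper_width: 0.0419
grip_force: 0.0
t: 6.3
tcp_pos: [0.523, -0.0089, 0.2026]
eef_rot: [-3.118, -0.383, 0.001]
ft_force: [-0.2, -0.3, -0.3]
gripper_width: 0.0551
grip_force: 0.0
t: 6.72
tcp_pos: [0.4975, -0.2057, 0.2016]
eef_rot: [3.118, 0.383, 0.0]
ft_force: [1.4, -0.5, -0.4]
gripper_width: 0.0598
grip_force: 0.0
t: 7.13
tcp_pos: [0.4981, -0.2039, 0.2013]
eef_rot: [-2.862, -1.295, 0.0]
ft_force: [-0.8, 0.2, 0.2]
gripper_width: 0.0597
grip_force: 0.0
t: 7.55
tcp_pos: [0.4981, -0.2039, 0.2013]
eef_rot: [-2.351, -2.083, 0.0]
ft_force: [-0.5, 0.9, -0.2]
gripper_width: 0.0597
grip_force: 0.0
t: 7.97
tcp_pos: [0.4981, -0.204, 0.2013]
eef_rot: [-1.953, -2.461, -0.0]
ft_force: [-0.8, 0.1, 1.0]
gripper_width: 0.06
grip_force: 0.0
tool shift [-0.0004  0.0003  0.1393] M [[-0.227, 0.974, -0.0], [0.974, 0.227, 0.0], [0.0, -0.0, -1.0]] f [-0.8  0.1  1. ] [ 0.76  0.31 -0.51  1.82  0.17  1.06  0.41]
[[325.5255104 204.7417387]] [[330.36401011 184.12076474]]
```

View pics/l1.png

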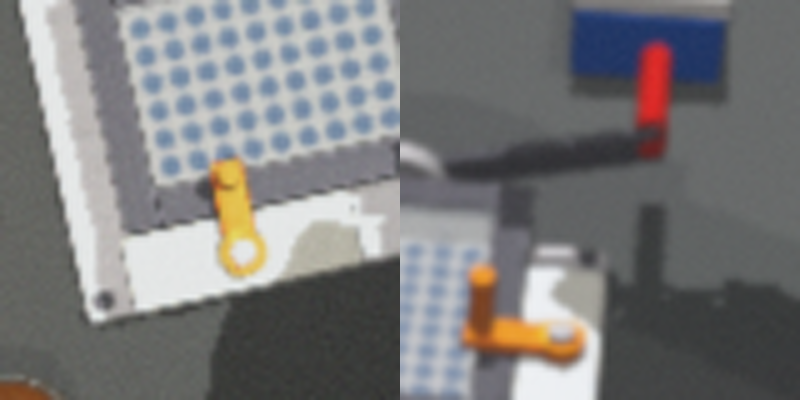

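The turnbutton now points squarely onto the lid: top crop from (240,250) to (228,165). The lever is still at rest, with its handle at side crop (655,100). I'll descend onto the handle and grip it.

```bash
python3 inch.py '0 0 .03 0 0 0 .06;0 0 .03 0 0 0 .06;0 0 .03 0 0 0 .06;0 0 .02 0 0 0 .06;0 0 .015 0 0 0 .06' 30
python3 inch.py '0 0 .014 0 0 0 .06;0 0 0 0 0 0 .06;0 0 0 0 0 0 .0;0 0 0 0 0 0 .0;0 0 0 0 0 0 .0'
python3 inch.py '0 0 0 0 0 0 0;0 0 0 0 0 0 0;0 0 0 0 0 0 0;0 0 0 0 0 0 0;0 0 0 0 0 0 0'
python3 - <<'E'
from h import *
p=np.load("p.npy"); todo(w(p,[-.116,-.154,.062]))
cv2.imwrite("pics/l2.png",cv2.resize(vision.read_camera("side")[110:190,300:400],None,fx=6,fy=6,interpolation=cv2.INTER_CUBIC)[:,:,::-1])
E
```

```text
t: 8.48
tcp_pos: [0.4973, -0.2035, 0.0744]
eef_rot: [-1.951, -2.46, 0.001]
ft_force: [-0.4, 0.3, 0.2]
gripper_width: 0.0597
grip_force: 0.0
t: 8.9
tcp_pos: [0.4987, -0.2041, 0.0635]
eef_rot: [1.948, 2.463, 0.0]
ft_force: [-0.9, 0.5, 0.4]
gripper_width: 0.0437
grip_force: 0.0
t: 9.32
tcp_pos: [0.499, -0.2038, 0.0628]
eef_rot: [1.947, 2.464, 0.002]
ft_force: [4.7, 0.6, -1.6]
gripper_width: 0.0152
grip_force: 30.0
tool shift [-0.0003 -0.0006  0.0008] M [[-0.231, 0.973, 0.002], [0.973, 0.231, -0.0], [-0.0, 0.002, -1.0]] f [ 4.7  0.6 -1.6] [ 0.7   0.49 -0.45  1.93  0.3   0.78  0.31]
```

View pics/l2.png

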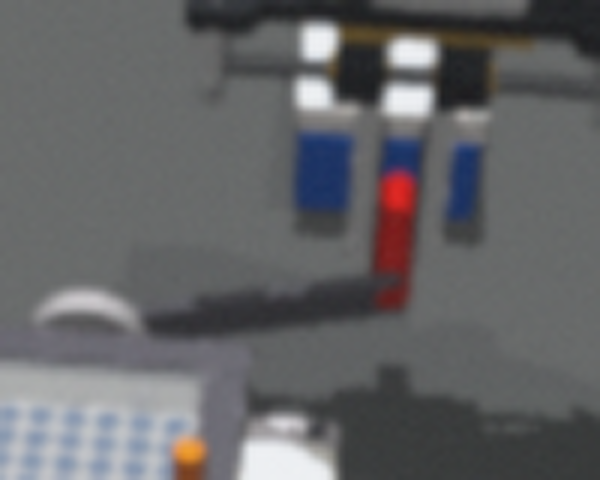

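The handle is held mid-bar (crop (397,190)) between the fingers at 30 N. I'll swing it up in 5° steps.

```bash
python3 inch.py '0 .0031 -.0099 0 0 0 0;0 .0040 -.0097 0 0 0 0;0 .0049 -.0093 0 0 0 0;0 .0056 -.0088 0 0 0 0;0 .0064 -.0083 0 0 0 0'
python3 inch.py '0 0 0 0 0 0 0'
python3 - <<'E'
from h import *
p=np.load("p.npy"); todo(w(p,[-.0919,-.154,.1081]))
E
```

```text
t: 9.78
tcp_pos: [0.5196, -0.1988, 0.1084]
eef_rot: [-1.947, -2.461, 0.005]
ft_force: [-13.8, -3.9, 0.9]
gripper_width: 0.0152
grip_force: 30.0
t: 9.87
tcp_pos: [0.5203, -0.1987, 0.1095]
eef_rot: [-1.947, -2.462, 0.005]
ft_force: [-16.5, -2.2, 5.5]
gripper_width: 0.015
grip_force: 30.0
tool shift [-0.0003  0.0015  0.0014] M [[-0.23, 0.973, -0.004], [0.973, 0.23, -0.001], [0.0, -0.004, -1.0]] f [-16.5  -2.2   5.5] [ 0.69  0.45 -0.48  1.86  0.26  0.9   0.32]
```

```bash
python3 inch.py '0 .0060 -.0083 0 0 0 0;0 .0078 -.0070 0 0 0 0;0 .0083 -.0064 0 0 0 0;0 .0088 -.0056 0 0 0 0;0 .0093 -.0049 0 0 0 0'
python3 inch.py '0 0 0 0 0 0 0'
python3 - <<'E'
from h import *
p=np.load("p.npy"); todo(w(p,[-.0507,-.154,.1398]))
E
```

```text
t: 10.28
tcp_pos: [0.5585, -0.1902, 0.1418]
eef_rot: [-1.948, -2.461, 0.007]
ft_force: [-17.7, -0.7, 16.7]
gripper_width: 0.0154
grip_force: 30.0
t: 10.37
tcp_pos: [0.561, -0.1896, 0.1426]
eef_rot: [1.948, 2.464, -0.003]
ft_force: [-17.6, -1.7, 25.3]
gripper_width: 0.015
grip_force: 30.0
tool shift [0.0003 0.0011 0.0028] M [[-0.231, 0.973, -0.001], [0.973, 0.231, -0.002], [-0.001, -0.001, -1.0]] f [-17.6  -1.7  25.3] [ 0.64  0.47 -0.48  1.74  0.26  0.99  0.3 ]
```

```bash
python3 inch.py '0 .0097 -.0065 0 0 0 0;0 .0099 -.0046 0 0 0 0;0 .0103 -.0028 0 0 0 0'
python3 inch.py '0 0 0 0 0 0 0'
python3 - <<'E'
from h import *
p=np.load("p.npy"); todo(w(p,[-.0208,-.154,.1492]))
E
```

```text
t: 10.62
tcp_pos: [0.5889, -0.1827, 0.1544]
eef_rot: [-1.948, -2.462, 0.003]
ft_force: [-7.0, -2.1, -1.3]
gripper_width: 0.0151
grip_force: 30.0
t: 10.7
tcp_pos: [0.5905, -0.1823, 0.155]
eef_rot: [-1.948, -2.465, 0.001]
ft_force: [-4.4, -3.2, 4.7]
gripper_width: 0.0151
grip_force: 30.0
tool shift [0.     0.0006 0.0058] M [[-0.231, 0.973, -0.001], [0.973, 0.231, -0.0], [-0.0, -0.001, -1.0]] f [-4.4 -3.2  4.7] [ 0.61  0.5  -0.48  1.67  0.26  1.04  0.28]
```

```bash
python3 inch.py '0 .0107 -.0013 0 0 0 0;0 .0107 -.0005 0 0 0 0;0 0 0 0 0 0 0;0 0 0 0 0 0 0'
python3 - <<'E'
from h import *
p=np.load("p.npy"); todo(w(p,[0,-.154,.151]))
print("bar ends at 1.309:",proj("side",w(p,[[0,-.108,.17],[0,-.184,.17],[0,-.092,.05]]))-(290,80),proj("top",w(p,[[0,-.108,.17],[0,-.184,.17]])))
s=vision.read_camera("side");cv2.imwrite("pics/l3.png",cv2.resize(s[80:180,290:400],None,fx=6,fy=6,interpolation=cv2.INTER_CUBIC)[:,:,::-1])
E
```

```text
t: 11.03
tcp_pos: [0.6107, -0.1777, 0.1569]
eef_rot: [1.948, 2.464, -0.001]
ft_force: [-3.5, -3.4, 5.9]
gripper_width: 0.0156
grip_force: 30.0
tool shift [0.0003 0.0007 0.0059] M [[-0.231, 0.973, 0.0], [0.973, 0.231, -0.001], [-0.001, 0.0, -1.0]] f [-3.5 -3.4  5.9] [ 0.58  0.53 -0.48  1.62  0.27  1.06  0.26]
bar ends at 1.309: [[26.89301089 45.20800389]
 [30.60990922 27.28248743]
 [26.20187234 89.19933293]] [[383.50823224 169.31673541]
 [417.55027112 161.87105334]]
```

View pics/l3.png

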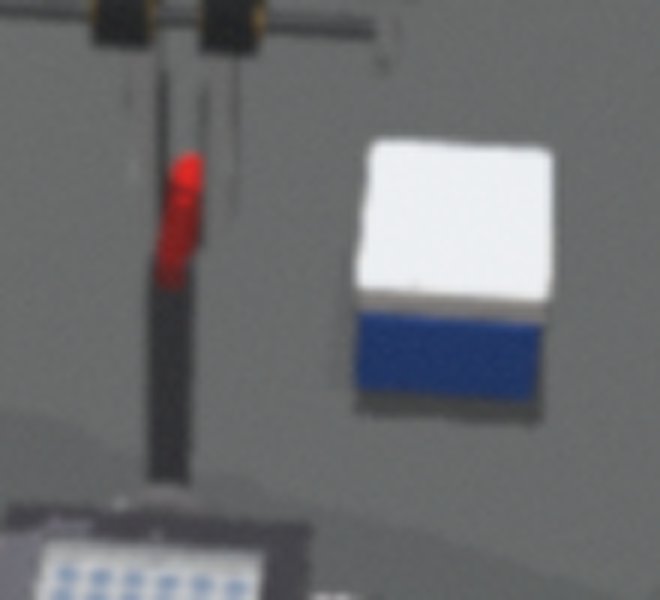

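The lever stands vertical, from crop (168,480) to (172,290). The bar is at (170,275)–(185,165), against predicted (161,271)–(184,164). I'll hold briefly and hand in.

```bash
python3 inch.py '0 0 0 0 0 0 0;0 0 0 0 0 0 0;0 0 0 0 0 0 0;0 0 0 0 0 0 0;0 0 0 0 0 0 0'
python3 -c "
from station import r, vision, order, sensors
print(order.sign_off())"
```

```text
t: 11.5
tcp_pos: [0.6103, -0.1778, 0.157]
eef_rot: [1.948, 2.464, -0.001]
ft_force: [-3.6, -2.4, 4.2]
gripper_width: 0.015
grip_force: 30.0
the job is handed in; nothing more can be done
None
```

I turned the turnbutton squarely onto the lid, then swung the cam lever straight up, held it there at 30 N and handed the job in at about 11.5 s; no verdict was returned.

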